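# Press a die home with the bench ratchet press and let the jaw off

## Task

Use the ratchet press to seat the steel die in its brass holder: pump the black trigger bar until the jaw has pressed the die firmly home, feeling for the moment it bottoms and not forcing it any further. Then press the round release button on top so that the jaw springs all the way back, and leave the die seated. Work the press only by its trigger and button, never push on the jaw or the die with the hand, and leave the other things on the bench where they are.

Things in the scene. Friction and masses are not known exactly. Their poses are not given: they have to be found in the camera images.
- press: The ratchet press, fixed to the bench. Grey base plate 290 x 100 x 12 mm with an upright aluminium housing (106 long, 48 wide, top at z = 130 mm) in its middle and an aluminium end stop at its front. Origin on the bench under the middle of the housing; x = the way the jaw advances (from the trigger bar towards the brass holder), y across the press, z up.
- trigger_bar (a point): Centre of the trigger's cross bar: black, 16 mm in diameter, 50 mm long along the press's y, on a lever out of the back (-x) of the housing; at rest 140 mm above the bench. Pressed straight down it sinks 60 mm to its hard stop (pivot 105 mm nearer the housing) and springs back up when let go. A stroke of 55 mm or more, from fully up, advances the jaw two teeth (12 mm).
- trigger (a joint): Angle of the trigger lever: 0 at rest (bar up), 0.58 rad fully pressed (hard stop). The bar takes a steady 3 to 5 N while the jaw moves freely, about 7 N while the die is pushed in (brief jerks of up to 12 N as teeth catch mean nothing); once it has bottomed the force climbs 0.5 to 1 N per mm of bar travel: a steady 9 to 12 N is firmly home, over about 14 N too much.
- release_top (a point): Centre of the top face of the round black release button (28 mm in diameter) on top of the housing, 149 mm above the bench. It presses straight down 8 mm against a spring; about 6 mm down (5 to 10 N) it lifts the pawls and the jaw springs back by itself within half a second. The trigger must be fully up then.
- release (a joint): Travel of the release button: 0 up, 0.008 m fully pressed.
- jaw: The moving jaw: a toothed steel bar through the housing, 74 mm above the bench, with a stiff rubber nose (35 N per mm). It advances as the trigger is pumped, and a spring pulls it back when released. Frame as the press's when fully back; it moves along the press's x. Over 20 N between jaw and die is firm, over 45 N is too much.
- jaw_nose (a point): Front of the jaw's rubber nose; at x = 75 mm in the press's frame when the jaw is fully back.
- die: The steel die: a round head 40 mm in diameter and 8 mm thick on a 26 mm shank that is a tight sliding fit (12 N) in the holder. At the start its head stands 8 to 14 mm off the holder's face; home means the underside of the head is against the face.
- die_face (a point): Centre of the front face of the die's head (the face the jaw presses).
- holder_face (a point): Centre of the face of the brass holder block (50 x 62 x 96 mm) that the die's head comes to rest against; axes as the press. The die is home when die_face is 8 mm in front of this point (at x = -8 mm in its frame). The block is bolted somewhere along the bed of the press.
- mug: Bystander: a steel mug, 76 mm in diameter and 85 mm high.
- solder_block: Bystander: a white soldering block, 110 x 75 x 25 mm.
- file: Bystander: a file with a wooden handle lying on the bench, 180 mm long.

How it is judged:
By the outcome, as a careful person would: the job done as asked, in the order asked, and still so for the second after the job is handed in, with the robot touching nothing.
It also fails if it takes over 53 s, if anything falls off the work surface, if the arm or the gripper's body presses on something with over 40 N, if the wrist force passes 120 N, or if a joint passes its speed limit or range.

## Robot

A 6-joint arm with a two-finger parallel gripper is mounted at the origin on the work surface. World frame = base frame: x ahead of the robot, y to its left, z up, the work surface at z = 0. Lengths are in mm, angles in rad, forces in N, time in s.
With the tool pointing down it reaches from about 300 to 850 mm from the base axis. Payload 4.2 kg.
Tool frame: the origin (TCP) lies midway between the tips of the shut fingers; the grasp point (between the pads) lies 19 mm behind it; x points along the fingers, y is the direction in which the jaws open and shut, and the axes are right-handed (so a half turn about x gives the same grasp; the last joint's range is limited). The gripper opens to 91 mm and grips with 3 to 60 N. Pads are 32 mm wide; open, the fingers measure 118 mm over their backs; the gripper's body (76 mm by 178 mm) begins 60 mm behind the grasp point.
Start: joints at [1.09, 0.32, 1.565, -0, 1.257, -0.02], TCP at [255.687, 515.041, 213.976] pointing down, gripper open.
Joint ranges: [-3.11, 3.11], [-0.84, 2.01], [0.21, 2.61], [-1.34, 4.49], [0.05, 2.63], [-2.56, 2.56]. Speed limits (rad/s): [2.57, 2.57, 3.14, 3.14, 3.14, 3.14].

## Interface

Orientations are given as a 3x3 rotation matrix whose columns are the frame's x, y, z axes.
In Python, from plant import manip, cams gives the robot as it stands.
- The arm moves only by the shell command python3 -m creep 'ROWS' [OPENING] [FORCE]. ROWS is JSON, a list of rows, each a list of 2 entries, a list of its own where there are three numbers: the shift along the tool's x, y, z in m, then the turn about the tool's x in degrees. In form: [[[x, y, z], yaw], ...]. A call has 1 to 12 rows; each row shifts and turns the commanded pose from where the row before left it, along the tool's axes as they then stand; what a row does not reach is not made up. A row lasts 1/8 s, in which the tool goes at most 62.5 mm and 10.7 degrees, less where a joint would pass 70% of its speed; a pose out of reach is approached as far as the arm can. A call with a gripper value outside its range is refused whole. OPENING is the finger opening in m, from 0 to 0.0912, set as the call begins (- or left out, the last holds). The fingers move at their own pace and stop on an object; FORCE is the grip in N (left out, the last holds). Time passes only in rows, so rows that do not move let the fingers close. It gives the time, the measured TCP pose, the force and the opening at its end, in the units of the state.
- manip.read_state(): the state, without advancing time (a new reading comes with each control period).
- cams.get_image(name): name is "side" or "top" or "wrist"; returns a dict with "image" (420x560x3 uint8, blue, green, red), "camera_matrix" (3x3 intrinsics, pixels), "view" (4x4, takes a point from world to camera coordinates); the wrist camera has in their place "hand_eye" (4x4, takes a point from camera to tool coordinates, whose origin is the TCP and whose axes are the tool frame's). Camera axes: x right, y up, looking along -z (the intrinsics and any distortion apply to the point x, -y, -z); pixel columns grow to the right and rows downward; lengths in mm; the calibration is good to about 2 mm. A picture is of the moment at which its call begins: read the wrist's pose just before it. There is no depth.
- manip.job_done(): hands the job in, once; it reports no verdict.
The state is a dict: "clock": time; "joint_pos": joint angles; "qvel": joint speeds; "joint_efforts": joint torques, N m; "tcp_pos": TCP position; "eef_rot": TCP orientation; "wrist_force": force on the tool from outside, world axes, zero at the start; "ft_torque": the same for the moment, N m; "width": finger opening in mm.
Only numpy, scipy, OpenCV 4.12 (cv2) and the standard library are available. Lean on these libraries where they do the work, as an engineer would, in place of code of your own. Each camera call takes 0.05 s, during which the arm holds its last target. There are 200 camera calls.

## Working session

There is one attempt and no reset: what is moved stays moved. The work goes in short steps, Python scripts to look and compute and a shell command to move; the robot and the scene stay as the last step left them, time stands still between calls to the robot, and variables do not carry over. Pictures are saved under pics/ and viewed, about 8 in all and at most 12, crops included, and the job is handed in when it is done.

```bash
mkdir -p pics; ls
python3 - <<'E'
from plant import manip, cams
import cv2, numpy as np
np.set_printoptions(precision=4,suppress=True)
s=manip.read_state(); print(s)
for n in("top","side"):
    d=cams.get_image(n); cv2.imwrite(f"pics/{n}0.png",d["image"]); print(n,d["camera_matrix"],d["view"],[k for k in d])
    np.savez(f"{n}.npz",K=d["camera_matrix"],V=d["view"])
E
```

```text
pics
{'clock': 0.0, 'joint_pos': array([ 1.09  ,  0.3203,  1.5657, -0.    ,  1.2574, -0.0201]), 'qvel': array([-0.0021,  0.0003, -0.0013, -0.0007,  0.0021,  0.0013]), 'joint_efforts': array([ -0.0019, -41.2445, -23.1977,   0.0725,   0.0455,  -0.0001]), 'tcp_pos': array([255.4498, 514.572 , 213.1121]), 'eef_rot': array([[-0.0008,  0.4446,  0.8957],
       [-0.0016,  0.8957, -0.4446],
       [-1.    , -0.0018, -0.    ]]), 'wrist_force': array([-0.1139, -0.9264,  0.0062]), 'ft_torque': array([-0.0129, -0.0392, -0.0012]), 'width': 91.16638929267377}
top [[487.4825   0.     280.8682]
 [  0.     487.4825 213.7916]
 [  0.       0.       1.    ]] [[   -0.0158    -0.9999    -0.0034    36.5289]
 [    0.9971    -0.016      0.0744  -537.6266]
 [   -0.0745    -0.0022     0.9972 -1354.947 ]
 [    0.         0.         0.         1.    ]] ['image', 'camera_matrix', 'view']
side [[493.4261   0.     275.7989]
 [  0.     493.4261 214.728 ]
 [  0.       0.       1.    ]] [[    0.9897    -0.1421    -0.0158  -515.9559]
 [    0.1211     0.7746     0.6208  -138.9626]
 [   -0.076     -0.6163     0.7838 -1563.6892]
 [    0.         0.         0.         1.    ]] ['image', 'camera_matrix', 'view']
```

View pics/top0.png

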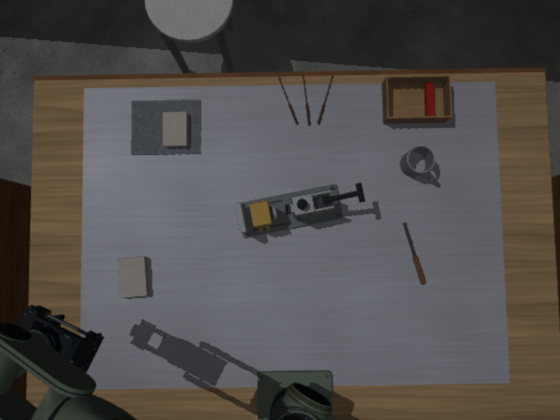

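View pics/side0.png

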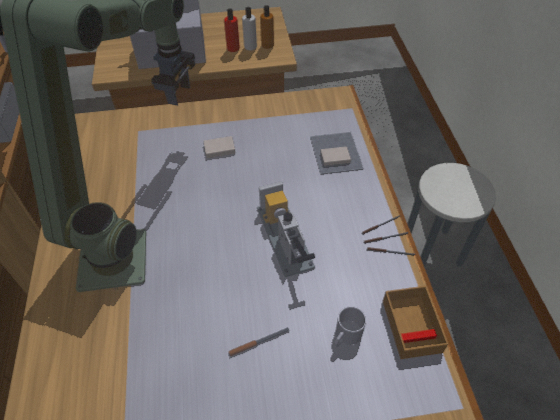

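The top view shows the press with its bar near (360,193), the button near (303,205) and the brass holder near (260,214). In the side view the bar is near (303,255).

```bash
cat > h.py <<'E'
import numpy as np, cv2
def cast(n,u,v,z):
    d=np.load(n+".npz"); K,V=d["K"],d["V"]
    r=np.linalg.solve(K,[u,v,1]); r=V[:3,:3].T@(r*[1,-1,-1]); c=-V[:3,:3].T@V[:3,3]
    return c+r*(z-c[2])/r[2]
def proj(n,p):
    d=np.load(n+".npz"); q=d["V"]@np.append(p,1); q=d["K"]@(q[:3]*[1,-1,-1]); return q[:2]/q[2]
E
python3 - <<'E'
from h import *
np.set_printoptions(precision=1,suppress=True)
im=cv2.imread("pics/top0.png"); 
def comps(name,m,x0,y0,x1,y1):
    mm=np.zeros_like(m); mm[y0:y1,x0:x1]=m[y0:y1,x0:x1]
    n,l,s,c=cv2.connectedComponentsWithStats(mm)
    for i in range(1,n):
        if s[i,4]>15:
            cn=cv2.findContours((l==i).astype(np.uint8),0,1)[0][0]
            print(name,s[i],c[i],cv2.minAreaRect(cn))
dark=(im.max(2)<50).astype(np.uint8)
comps("bar",dark,352,178,372,208); comps("btn",dark,292,192,316,216)
hsv=cv2.cvtColor(im,cv2.COLOR_BGR2HSV)
comps("brass",cv2.inRange(hsv,(15,120,80),(30,255,255)),235,190,290,240)
a=cv2.resize(im[170:250,225:385],None,fx=5,fy=5,interpolation=2)
s=cv2.imread("pics/side0.png"); b=cv2.resize(s[180:280,240:330],None,fx=4,fy=4,interpolation=2)
o=np.zeros((600,800,3),np.uint8); o[:400]=a; cv2.imwrite("pics/c1.png",a); cv2.imwrite("pics/c2.png",b)
print(cast("top",360,193,140),cast("top",303,205,149),cast("top",260,214,96))
E
```

```text
bar [352 183  13  19 127] [358.7 192.5] ((356.9529724121094, 192.78822326660156), (18.65601921081543, 11.063454627990723), 77.47119140625)
btn [313 196   3  13  28] [314.3 201.1] ((314.0, 202.0), (12.0, 2.0), 90.0)
btn [297 199  11  11  84] [302.  204.1] ((301.7500305175781, 204.25003051757812), (9.899494171142578, 9.192387580871582), 45.0)
btn [300 212  16   4  36] [309.5 214.1] ((307.5, 213.5), (3.0, 15.0), 90.0)
brass [250 201  21  26 421] [259.9 213.4] ((259.84619140625, 213.23077392578125), (23.141700744628906, 18.43491554260254), 78.69007110595703)
[ 579.7 -177.3  140. ] [550.2 -29.3 149. ] [532.8  83.4  96. ]
```

View pics/c1.png

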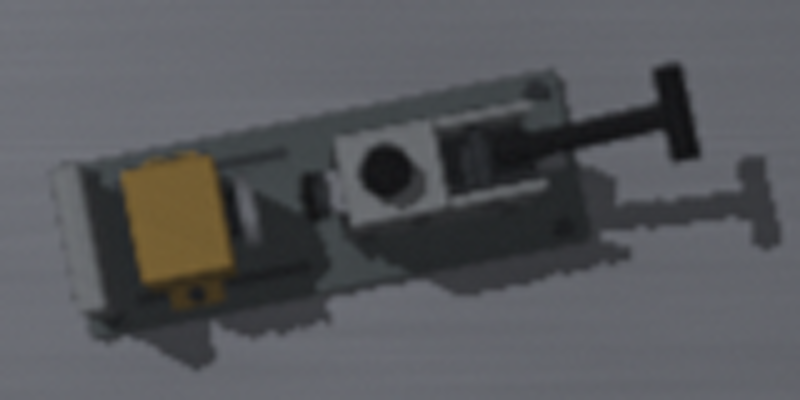

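View pics/c2.png

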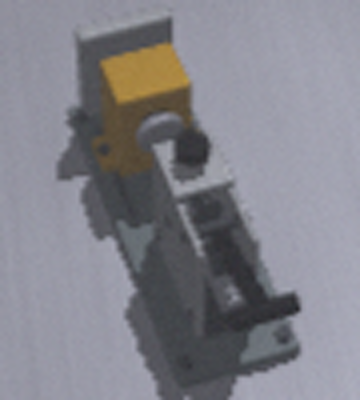

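Run:
```python
from h import *
np.set_printoptions(precision=1,suppress=True)
b=cast("top",360.1,192.3,140); r=cast("top",302.2,203.9,149); print(b,r)
print("side",cast("side",305.4,257.2,140),cast("side",287.6,215.5,149), proj("side",b),proj("side",r))
d=(r-b)[:2]; print(np.linalg.norm(d),np.degrees(np.arctan2(d[1],d[0])))
h=cast("top",259.9,213.0,96); d=(h-b)[:2];print("holder",h,np.linalg.norm(d),np.degrees(np.arctan2(d[1],d[0])))
b1,b2=cast("top",225+668/5,170+66/5,140),cast("top",225+688/5,170+158/5,140);print("bar ends",b1,b2,np.linalg.norm(b1-b2),np.degrees(np.arctan2(*(b1-b2)[1::-1])))
print("nose",cast("top",225+303/5,170+197/5,74+8),"dieface",cast("top",225+262/5,170+212/5,74))
```

```text
[ 581.5 -177.6  140. ] [553.  -27.3 149. ]
side [ 582.1 -178.1  140. ] [555.  -29.8 149. ] [305.2 257.1] [286.8 214.9]
153.03760936248938 100.73723481909894
holder [535.5  83.7  96. ] 265.3283141082864 99.99466326296496
bar ends [ 605.2 -174.4  140. ] [ 557.3 -183.4  140. ] 48.76672241771817 10.614736041740112
nose [545.2  14.9  82. ] dieface [538.   37.2  74. ]
```

```bash
python3 -m creep '[[[0,0,0],8.9],[[0,0,0],8.9],[[0,0,0],8.9],[[0,0,0],8.9],[[0,0,0],8.8],[[0,0,0],8.8],[[0,0.014,0.0535],0],[[0,0.014,0.0535],0],[[0,0.014,0.0535],0],[[0,0.014,0.0535],0],[[0,0.014,0.0535],0],[[0,0.014,0.0535],0]]' 0 30; python3 -m creep '[[[0,0.014,0.0535],0],[[0,0.014,0.0535],0],[[0,0.014,0.0535],0],[[0,0.014,0.0535],0],[[0,0.014,0.0535],0],[[0,0.014,0.0535],0],[[0,0.014,0.0535],0],[[0,0.014,0.0535],0],[[0,0,0],0],[[0,0,0],0]]'; python3 -c "
from plant import manip
import numpy as np
s=manip.read_state();print(s['eef_rot'].round(3),s['tcp_pos'],s['width'],s['wrist_force'])"
```

```text
clock: 1.6
tcp_pos: [396.6, 212.7, 213.8]
eef_rot: [[-0.0, 0.984, 0.181], [-0.0, 0.181, -0.984], [-1.0, -0.0, 0.0]]
wrist_force: [0.5, 0.2, 0.0]
width: 0.5
clock: 2.85
tcp_pos: [583.0, -185.9, 213.2]
eef_rot: [[-0.002, 0.984, 0.18], [0.001, 0.18, -0.984], [-1.0, -0.001, -0.002]]
wrist_force: [0.7, 0.7, 0.7]
width: 0.3
[[-0.002  0.984  0.18 ]
 [ 0.001  0.18  -0.984]
 [-1.    -0.001 -0.002]] [ 583.0287988  -185.85251398  213.20154366] 0.34004377932066354 [0.74328296 0.70849091 0.69548901]
```

```bash
python3 -m creep '[[[0.03,0,0],0],[[0.028,0,0],0],[[0.004,0,0],0],[[0,0,0],0]]'; python3 -m creep '[[[0.007,0,0],0],[[0.007,0,0],0],[[0.007,0,0],0]]';  python3 -m creep '[[[0.008,0,0],0],[[0.008,0,0],0],[[0,0,0],0]]'
```

```text
clock: 3.35
tcp_pos: [583.8, -185.5, 152.8]
eef_rot: [[0.001, 0.983, 0.182], [-0.0, 0.182, -0.983], [-1.0, 0.001, 0.0]]
wrist_force: [-0.0, -0.2, 0.6]
width: 0.3
clock: 3.72
tcp_pos: [584.8, -187.4, 131.8]
eef_rot: [[0.003, 0.984, 0.181], [-0.002, 0.181, -0.984], [-1.0, 0.003, 0.003]]
wrist_force: [0.7, -3.8, 4.8]
width: 0.4
clock: 4.1
tcp_pos: [583.2, -185.9, 113.9]
eef_rot: [[-0.002, 0.984, 0.18], [0.001, 0.18, -0.984], [-1.0, -0.001, -0.001]]
wrist_force: [0.5, -1.7, 3.2]
width: 0.7
```

```bash
python3 -m creep '[[[0.008,0,0],0],[[0.008,0,0],0],[[0.006,0,0],0],[[0,0,0],0]]'
python3 - <<'E'
from plant import manip, cams
import cv2
d=cams.get_image("top"); a=cv2.resize(d["image"][170:250,225:385],None,fx=5,fy=5,interpolation=2); cv2.imwrite("pics/c3.png",a)
print(manip.read_state()["wrist_force"],manip.read_state()["tcp_pos"])
E
```

```text
clock: 4.6
tcp_pos: [583.2, -185.6, 92.2]
eef_rot: [[-0.002, 0.984, 0.18], [0.001, 0.181, -0.984], [-1.0, -0.001, -0.002]]
wrist_force: [-0.7, 1.4, 4.3]
width: 0.4
[-0.48868978  1.63056934  2.8762408 ] [ 583.26280267 -185.7509013    92.59277058]
```

View pics/c3.png

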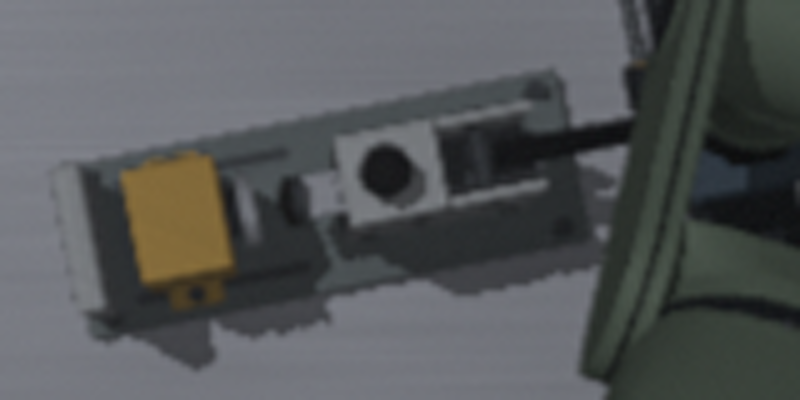

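Jaw nose moved from crop column ~303 to ~280 (≈12 mm). About 10 mm remains to the die face near column 262.

```bash
python3 -m creep '[[[0.002,0,0],0],[[0,0,0],0]]' ; python3 -m creep '[[[-0.03,0,0],0],[[-0.031,0,0],0],[[0,0,0],0],[[0,0,0],0]]'; python3 -m creep '[[[0.008,0,0],0],[[0.01,0,0],0],[[0.01,0,0],0],[[0.008,0,0],0],[[0,0,0],0]]';  python3 -m creep '[[[0.006,0,0],0],[[0.005,0,0],0],[[0,0,0],0]]'; python3 -m creep '[[[0.005,0,0],0],[[0.005,0,0],0],[[0.004,0,0],0],[[0,0,0],0]]'
```

```text
clock: 4.9
tcp_pos: [583.5, -186.1, 90.9]
eef_rot: [[-0.0, 0.984, 0.18], [0.0, 0.18, -0.984], [-1.0, -0.0, -0.0]]
wrist_force: [-1.0, 1.6, 5.4]
width: 0.5
clock: 5.4
tcp_pos: [583.0, -186.4, 150.7]
eef_rot: [[-0.002, 0.984, 0.18], [0.0, 0.18, -0.984], [-1.0, -0.002, -0.0]]
wrist_force: [0.7, -0.3, -0.5]
width: 0.5
clock: 6.02
tcp_pos: [583.3, -185.9, 114.9]
eef_rot: [[-0.002, 0.984, 0.18], [0.001, 0.18, -0.984], [-1.0, -0.001, -0.001]]
wrist_force: [-0.2, -1.6, 3.9]
width: 0.8
clock: 6.4
tcp_pos: [583.2, -185.8, 104.3]
eef_rot: [[-0.001, 0.984, 0.18], [0.001, 0.18, -0.984], [-1.0, -0.001, -0.001]]
wrist_force: [-1.1, -1.0, 3.7]
width: 0.5
clock: 6.9
tcp_pos: [583.7, -186.0, 90.6]
eef_rot: [[-0.0, 0.984, 0.18], [0.001, 0.18, -0.984], [-1.0, -0.0, -0.001]]
wrist_force: [-0.7, 2.4, 4.5]
width: 0.1
```

```bash
python3 -m creep '[[[-0.03,0,0],0],[[-0.031,0,0],0],[[0,0,0],0],[[0,0,0],0]]' | egrep 'clock|tcp|force'; python3 -m creep '[[[0.008,0,0],0],[[0.006,0,0],0],[[0.006,0,0],0],[[0,0,0],0]]'| egrep 'clock|tcp|force';  python3 -m creep '[[[0.006,0,0],0],[[0.004,0,0],0],[[0,0,0],0]]'| egrep 'clock|tcp|force'
```

```text
clock: 7.4
tcp_pos: [583.0, -186.3, 150.7]
wrist_force: [-0.5, 0.7, 0.1]
clock: 7.9
tcp_pos: [584.1, -187.6, 131.9]
wrist_force: [-0.8, -4.7, 6.3]
clock: 8.28
tcp_pos: [584.4, -187.9, 122.3]
wrist_force: [1.1, -5.3, 6.6]
```

```bash
python3 -m creep '[[[0.003,0,0],0],[[0.003,0,0],0],[[0,0,0],0]]'| egrep 'clock|tcp|force'
python3 - <<'E'
from plant import manip, cams
import cv2
d=cams.get_image("top"); a=cv2.resize(d["image"][170:250,225:385],None,fx=5,fy=5,interpolation=2); cv2.imwrite("pics/c4.png",a)
print(manip.read_state()["wrist_force"],manip.read_state()["tcp_pos"])
E
```

```text
clock: 8.65
tcp_pos: [584.4, -187.7, 116.2]
wrist_force: [0.1, -4.8, 6.2]
[ 0.72765642 -4.44815885  5.95540287] [ 584.42269205 -187.68557496  116.32420845]
```

View pics/c4.png

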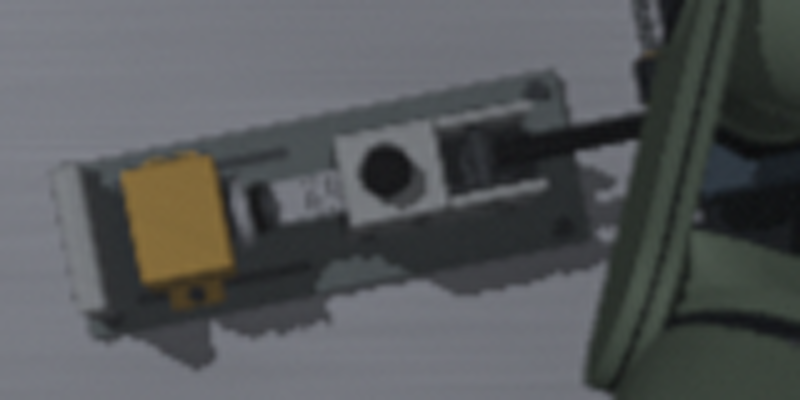

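The nose now sits against the die head (crop column ~255) and the die is moving in. The bar takes about 6–7 N, so it hasn't bottomed yet.

```bash
for i in 1; do python3 -m creep '[[[0.003,0,0],0],[[0.002,0,0],0],[[0,0,0],0]]'| egrep 'clock|tcp|force'; done; python3 -m creep '[[[0.003,0,0],0],[[0.002,0,0],0],[[0,0,0],0]]'| egrep 'clock|tcp|force'
```

```text
clock: 9.07
tcp_pos: [584.4, -187.8, 111.4]
wrist_force: [0.3, -4.2, 6.3]
clock: 9.45
tcp_pos: [584.4, -187.8, 106.4]
wrist_force: [-1.0, -5.2, 6.5]
```

```bash
python3 -m creep '[[[0.002,0,0],0],[[0.002,0,0],0],[[0,0,0],0]]'| egrep 'clock|tcp|force'
```

```text
clock: 9.82
tcp_pos: [584.4, -187.5, 102.3]
wrist_force: [0.7, -4.8, 6.1]
```

```bash
python3 -m creep '[[[0.002,0,0],0],[[0.002,0,0],0],[[0,0,0],0]]'| egrep 'clock|tcp|force';python3 -m creep '[[[0.002,0,0],0],[[0.001,0,0],0],[[0,0,0],0]]'| egrep 'clock|tcp|force'
```

```text
clock: 10.2
tcp_pos: [584.3, -187.1, 98.2]
wrist_force: [0.4, -4.0, 5.9]
clock: 10.58
tcp_pos: [584.3, -186.8, 95.3]
wrist_force: [-0.3, -3.4, 6.6]
```

```bash
python3 -m creep '[[[0.002,0,0],0],[[0.001,0,0],0],[[0,0,0],0]]'| egrep 'clock|tcp|force'
```

```text
clock: 10.95
tcp_pos: [584.2, -186.4, 92.6]
wrist_force: [0.1, -1.6, 9.2]
```

```bash
python3 -m creep '[[[0,0,0],0],[[0,0,0],0]]'| egrep 'clock|tcp|force'
python3 - <<'E'
from plant import manip, cams
import cv2
from h import *
d=cams.get_image("top"); a=cv2.resize(d["image"][185:235,240:310],None,fx=10,fy=10,interpolation=2); cv2.imwrite("pics/c5.png",a)
print(manip.read_state()["wrist_force"],manip.read_state()["tcp_pos"])
E
```

```text
clock: 11.2
tcp_pos: [584.2, -186.4, 92.7]
wrist_force: [-0.6, -2.2, 8.2]
[ 0.03082589 -1.06634936  8.75943693] [ 584.16483807 -186.47440157   92.66900835]
```

View pics/c5.png

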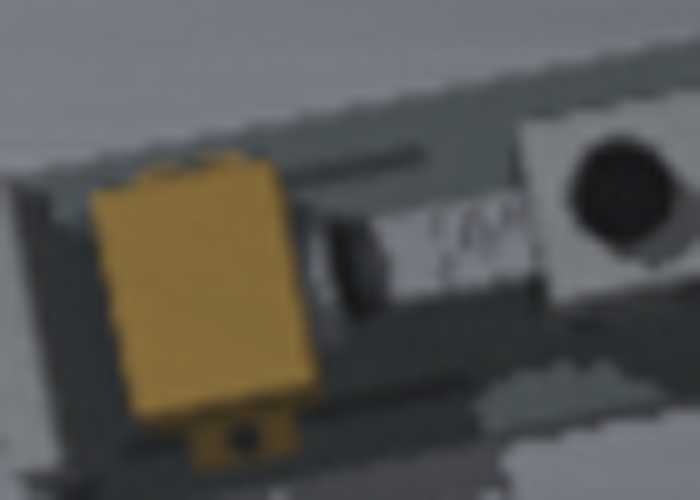

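```bash
python3 -m creep '[[[0.001,0,0],0],[[0,0,0],0],[[0,0,0],0]]'| egrep 'clock|tcp|force'; python3 -m creep '[[[0.001,0,0],0],[[0,0,0],0],[[0,0,0],0]]'| egrep 'clock|tcp|force'
```

```text
clock: 11.62
tcp_pos: [584.2, -186.3, 91.7]
wrist_force: [-0.3, -1.7, 10.0]
clock: 12.0
tcp_pos: [584.1, -186.2, 90.8]
wrist_force: [-1.1, -0.8, 10.2]
```

```bash
for i in 1 2 3 4; do python3 -m creep '[[[0,0,0],0]]'| egrep 'tcp|force'; done
python3 - <<'E'
from h import *
np.set_printoptions(precision=1,suppress=True)
# crop c5: brass top front edge midpoint, nose/head interface midpoint
e=cast("top",240+29.3,185+27.5,96); n=cast("top",240+32.9,185+21.9,74+18); n2=cast("top",240+34.3,185+32,74-5)
ax=np.array([-.181,.984,0]); print(e,n,n2,(e-n)@ax,(e-n2)@ax)
E
```

```text
tcp_pos: [584.1, -186.2, 90.8]
wrist_force: [0.1, -1.6, 9.3]
tcp_pos: [584.1, -186.2, 90.8]
wrist_force: [-0.4, -1.3, 10.3]
tcp_pos: [584.1, -186.2, 90.8]
wrist_force: [-0.5, -0.2, 9.7]
tcp_pos: [584.1, -186.2, 90.8]
wrist_force: [-0.2, -1.5, 9.3]
[536.4  58.6  96. ] [551.6  48.9  92. ] [526.   45.9  69. ] 12.331448006872343 10.63795508930214
```

The force is steady at about 9.7 N, but near the end of the stroke the lever geometry makes that ambiguous. A fresh, slow stroke will settle it.

```bash
python3 -m creep '[[[-0.03,0,0],0],[[-0.031,0,0],0],[[0,0,0],0],[[0,0,0],0]]' | egrep 'clock|tcp|force'; python3 -m creep '[[[0.004,0,0],0],[[0.002,0,0],0],[[0,0,0],0]]'| egrep 'clock|tcp|force';  python3 -m creep '[[[0.002,0,0],0],[[0,0,0],0]]'| egrep 'clock|tcp|force'
python3 - <<'E'
from plant import cams
import cv2
for n in("top","side"): cv2.imwrite(f"pics/{n}6.png",cams.get_image(n)["image"])
E
```

```text
clock: 13.0
tcp_pos: [582.6, -185.6, 149.1]
wrist_force: [-0.2, 1.0, 0.3]
clock: 13.38
tcp_pos: [583.2, -186.5, 144.4]
wrist_force: [-1.0, -1.8, 2.7]
clock: 13.62
tcp_pos: [583.6, -186.5, 142.9]
wrist_force: [-1.9, -2.1, 4.0]
```

```bash
python3 -m creep '[[[0.002,0,0],0],[[0,0,0],0]]'| egrep 'clock|tcp|force'; python3 -m creep '[[[0.001,0,0],0],[[0,0,0],0]]'| egrep 'clock|tcp|force'
```

```text
clock: 13.98
tcp_pos: [584.0, -186.5, 141.0]
wrist_force: [0.3, -2.6, 3.6]
clock: 14.22
tcp_pos: [584.0, -186.5, 140.1]
wrist_force: [-0.5, -3.2, 3.6]
```

```bash
python3 -m creep '[[[0.001,0,0],0],[[0,0,0],0]]'| egrep 'clock|tcp|force'
```

```text
clock: 14.48
tcp_pos: [584.0, -186.3, 139.0]
wrist_force: [0.6, -3.5, 4.0]
```

```bash
python3 -m creep '[[[0.001,0,0],0],[[0,0,0],0]]'| egrep 'tcp|force'; python3 -m creep '[[[0.001,0,0],0],[[0,0,0],0]]'| egrep 'clock|tcp|force'
```

```text
tcp_pos: [584.0, -186.4, 138.0]
wrist_force: [1.6, -3.4, 4.0]
clock: 14.98
tcp_pos: [583.9, -186.2, 136.9]
wrist_force: [1.0, -3.2, 4.0]
```

```bash
python3 -m creep '[[[0.001,0,0],0],[[0,0,0],0]]'| egrep 'tcp|force'; python3 -m creep '[[[0.001,0,0],0],[[0,0,0],0]]'| egrep 'clock|tcp|force'
```

```text
tcp_pos: [583.8, -186.2, 135.9]
wrist_force: [1.2, -2.9, 4.4]
clock: 15.48
tcp_pos: [583.7, -186.2, 134.8]
wrist_force: [1.9, -3.2, 4.9]
```

```bash
python3 -m creep '[[[0.001,0,0],0],[[0.001,0,0],0],[[0,0,0],0]]'| egrep 'tcp|force'; python3 -m creep '[[[0.001,0,0],0],[[0,0,0],0]]'| egrep 'clock|tcp|force'
```

```text
tcp_pos: [583.6, -186.2, 132.8]
wrist_force: [2.0, -3.2, 5.1]
clock: 16.1
tcp_pos: [583.5, -186.2, 131.8]
wrist_force: [0.9, -2.8, 3.6]
```

```bash
python3 -m creep '[[[0.001,0,0],0],[[0,0,0],0]]'| egrep 'tcp|force'; python3 -m creep '[[[0.001,0,0],0],[[0,0,0],0]]'| egrep 'clock|tcp|force'
```

```text
tcp_pos: [583.5, -186.2, 130.8]
wrist_force: [1.1, -3.3, 3.8]
clock: 16.6
tcp_pos: [583.5, -186.2, 129.8]
wrist_force: [0.7, -3.6, 3.6]
```

Run:
```python
from plant import cams
import cv2, numpy as np
I=cams.get_image("top")["image"]; cv2.imwrite("pics/top7.png",I)
f=lambda a:cv2.resize(a[190:222,255:310],None,fx=10,fy=9,interpolation=2)
cv2.imwrite("pics/c7.png",np.vstack([f(cv2.imread("pics/top6.png")),f(I)]))
```

```text
(no output)
```

View pics/c7.png

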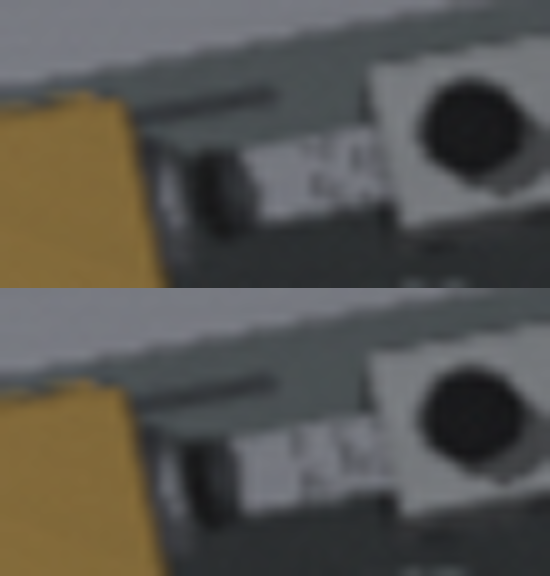

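Since the stroke began, the jaw's nose has advanced about 4 mm (crop column 190→180) and is just reaching the die head again. So the pawl had dropped back a tooth. I'm continuing in 1 mm steps.

```bash
python3 -m creep '[[[0.001,0,0],0],[[0.001,0,0],0],[[0,0,0],0]]'| egrep 'tcp|force'; python3 -m creep '[[[0.001,0,0],0],[[0.001,0,0],0],[[0,0,0],0]]'| egrep 'clock|tcp|force'
```

```text
tcp_pos: [583.5, -186.1, 127.7]
wrist_force: [1.2, -1.8, 3.6]
clock: 17.4
tcp_pos: [583.5, -186.3, 125.8]
wrist_force: [0.7, -3.4, 4.7]
```

```bash
python3 -m creep '[[[0.001,0,0],0],[[0.001,0,0],0],[[0,0,0],0]]'| egrep 'tcp|force'; python3 -m creep '[[[0.001,0,0],0],[[0,0,0],0]]'| egrep 'clock|tcp|force'
```

```text
tcp_pos: [583.6, -186.5, 124.0]
wrist_force: [0.2, -4.2, 4.5]
clock: 18.02
tcp_pos: [583.6, -186.6, 123.1]
wrist_force: [-0.2, -4.3, 5.5]
```

```bash
python3 -m creep '[[[0.001,0,0],0],[[0,0,0],0]]'| egrep 'tcp|force'; python3 -m creep '[[[0.001,0,0],0],[[0,0,0],0]]'| egrep 'clock|tcp|force'
```

```text
tcp_pos: [583.7, -186.8, 122.2]
wrist_force: [-1.6, -4.5, 5.8]
clock: 18.52
tcp_pos: [583.7, -186.9, 121.3]
wrist_force: [-0.9, -4.6, 6.2]
```

```bash
python3 -m creep '[[[0.001,0,0],0],[[0,0,0],0]]'| egrep 'tcp|force'; python3 -m creep '[[[0.001,0,0],0],[[0,0,0],0]]'| egrep 'clock|tcp|force'
```

```text
tcp_pos: [583.7, -186.9, 120.4]
wrist_force: [-0.6, -4.9, 6.5]
clock: 19.02
tcp_pos: [583.8, -187.0, 119.6]
wrist_force: [-0.4, -5.6, 7.4]
```

Force now climbs about 0.6 N/mm past the pushing level, so the die has bottomed. I'll bring it up to about 10 N.

```bash
python3 -m creep '[[[0.001,0,0],0],[[0,0,0],0]]'| egrep 'tcp|force'; python3 -m creep '[[[0.001,0,0],0],[[0,0,0],0]]'| egrep 'clock|tcp|force'
```

```text
tcp_pos: [583.8, -187.1, 118.7]
wrist_force: [-0.7, -5.0, 7.5]
clock: 19.52
tcp_pos: [583.8, -187.2, 117.8]
wrist_force: [-1.3, -5.4, 8.2]
```

```bash
python3 -m creep '[[[0.001,0,0],0],[[0,0,0],0]]'| egrep 'tcp|force'; python3 -m creep '[[[0.001,0,0],0],[[0,0,0],0]]'| egrep 'clock|tcp|force'
```

```text
tcp_pos: [583.8, -187.2, 116.9]
wrist_force: [-0.5, -4.9, 8.7]
clock: 20.02
tcp_pos: [583.8, -187.3, 116.1]
wrist_force: [-1.8, -5.8, 9.0]
```

```bash
python3 -m creep '[[[0.001,0,0],0],[[0,0,0],0]]'| egrep 'tcp|force'; python3 -m creep '[[[0.001,0,0],0],[[0,0,0],0]]'| egrep 'clock|tcp|force'; python3 -m creep '[[[0,0,0],0]]'| egrep 'clock|tcp|force'
```

```text
tcp_pos: [583.8, -187.3, 115.2]
wrist_force: [-2.0, -5.7, 9.1]
clock: 20.52
tcp_pos: [583.8, -187.4, 114.3]
wrist_force: [-1.6, -5.8, 9.8]
clock: 20.65
tcp_pos: [583.9, -187.4, 114.3]
wrist_force: [-2.0, -4.9, 10.0]
```

```bash
python3 -m creep '[[[-0.02,0,0],0],[[-0.02,0,0],0],[[-0.021,0,0],0],[[0,0,-0.04],0],[[0,0,-0.04],0],[[0,0,-0.04],0],[[0,0,-0.04],0],[[0,0,0],0],[[0,0,0],0]]' | egrep 'clock|tcp|force'
python3 - <<'E'
from plant import cams
import cv2
for n in("top","side"): cv2.imwrite(f"pics/{n}8.png",cams.get_image(n)["image"])
E
python3 -m creep '[[[0.012,0,0],0],[[0.01,0,0],0],[[0,0,0],0]]' | egrep 'clock|tcp|force'
```

```text
clock: 21.78
tcp_pos: [554.2, -28.6, 173.2]
wrist_force: [-0.7, -1.1, 0.2]
clock: 22.25
tcp_pos: [553.9, -29.2, 150.5]
wrist_force: [0.0, -0.7, 0.2]
```

```bash
python3 -m creep '[[[0.003,0,0],0],[[0.003,0,0],0],[[0,0,0],0]]' | egrep 'clock|tcp|force'
```

```text
clock: 22.62
tcp_pos: [555.0, -29.0, 146.5]
wrist_force: [-1.3, -0.4, 3.3]
```

```bash
python3 -m creep '[[[0.002,0,0],0],[[0.002,0,0],0],[[0,0,0],0]]' | egrep 'clock|tcp|force'; python3 -m creep '[[[0.001,0,0],0],[[0,0,0],0],[[0,0,0],0],[[0,0,0],0],[[0,0,0],0],[[0,0,0],0]]' | egrep 'clock|tcp|force'
python3 - <<'E'
from plant import cams
import cv2
cv2.imwrite("pics/s9.png",cv2.resize(cams.get_image("side")["image"][180:280,230:330],None,fx=5,fy=5,interpolation=2))
E
```

```text
clock: 23.0
tcp_pos: [555.0, -29.0, 142.7]
wrist_force: [-2.1, -1.6, 6.0]
clock: 23.75
tcp_pos: [555.0, -29.0, 141.9]
wrist_force: [-1.4, -1.3, 6.7]
```

View pics/s9.png

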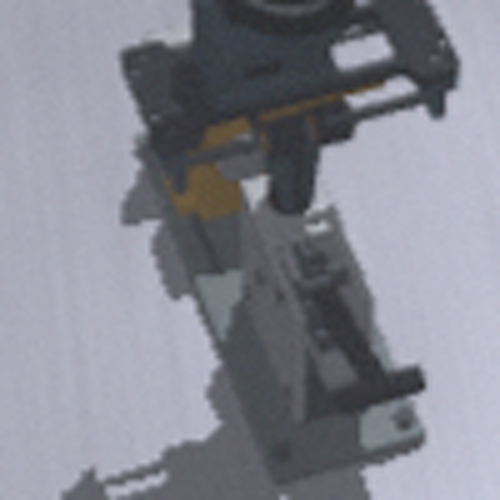

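Fingers hold the button about 7 mm down, the trigger bar is up. The jaw is hidden behind the gripper, so I'll lift clear and check from the top.

```bash
python3 -m creep '[[[-0.01,0,0],0],[[-0.03,0,0],0],[[-0.03,0,0],0],[[-0.02,0,0.03],0],[[0,0,0.05],0],[[0,0,0.05],0],[[0,0,0.05],0],[[0,0,0.05],0],[[0,0,0],0],[[0,0,0],0]]' | egrep 'clock|tcp|force'
python3 - <<'E'
from plant import cams
import cv2, numpy as np
I=cams.get_image("top")["image"]
f=lambda a:cv2.resize(a[190:230,240:320],None,fx=7,fy=7,interpolation=2)
cv2.imwrite("pics/c10.png",np.vstack([f(cv2.imread("pics/top0.png")),f(I)]))
E
```

```text
clock: 25.05
tcp_pos: [596.0, -254.6, 230.6]
wrist_force: [0.5, 0.5, -0.1]
```

View pics/c10.png

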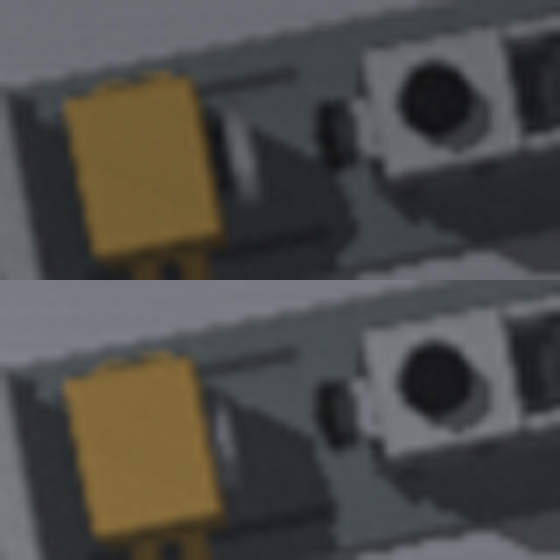

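The jaw nose is back at its starting column (~318). The die's front face moved from column ~260 to ~237, and the head now sits flush against the brass edge (~215), about 8 mm proud.

```bash
python3 -c "
from plant import manip
print(manip.job_done())"
```

```text
the job is handed in; nothing more can be done
None
```

The die is seated, the jaw has sprung fully back, and I handed the job in at about 25 s with the arm clear of the press.

- **Pressing:** I pumped the trigger three full strokes. At the end of the third, the force held at about 9.7 N, but near the stroke's end the lever geometry made that ambiguous. I made a fourth, slow stroke: the force climbed about 0.5–0.6 N per mm of bar travel. I stopped at a steady 10 N or so, within the 9–12 N range for firmly home.
- **Release:** I let the trigger come fully up, then pressed the button about 7 mm (6–7 N).

**Last checks:**
- In the final top view, the jaw nose is back where it started. The die's front face has moved about 9 mm, and its head looks flush with the brass, about 8 mm proud.
- An earlier measurement from one picture, taken late in the third stroke, put the die face 10–12 mm from the holder face instead of 8 mm. That method is only good to about 3 mm, so I relied on the force climb and the final view instead.
- I didn't separately check the mug, soldering block or file; the arm stayed away from them.

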